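# Lock the cover of a dry-block heater with its quarter-turn stud

## Robot

A 6-joint arm with a two-finger parallel gripper is mounted at the origin on the work surface. World frame = base frame: x ahead of the robot, y to its left, z up, the work surface at z = 0. Lengths are in m, angles in rad, forces in N, time in s.
With the tool pointing down it reaches from about 0.425 to 0.925 m from the base axis. Payload 12.5 kg.
Tool frame: the origin (TCP) lies at the very end of the fingers, on their centre line; the grasp point (between the pads) lies 19 mm behind it; z points along the fingers, y is the line along which they close (so a half turn about z gives the same grasp; the last joint's range is limited). The gripper opens to 85 mm and grips with 20 to 120 N. Pads are 22 mm wide; open, the fingers measure 114 mm over their backs; the gripper's body (76 mm by 85 mm) begins 54 mm behind the grasp point. The pads swing forward as they close: fully open they stand 13 mm farther back than shut.
Start: joints at [-1.266, 0.491, 1.559, -0, 1.092, -0.106], TCP at [0.25, -0.573, 0.231] pointing down, gripper open.
Joint ranges: [-3.1, 3.1], [-0.84, 2.19], [0.05, 2.79], [-1.13, 4.28], [0.06, 2.93], [-2.69, 2.69]. Speed limits (rad/s): [2.22, 2.22, 2.79, 3.14, 3.14, 3.14].

## Interface

Orientations are given as a 3x3 rotation matrix whose columns are the frame's x, y, z axes.
In Python, from workcell import ctrl, optics, order, nets gives the robot as it stands.
- The arm moves only by the shell command python3 -m crank FILE [OPENING] [FORCE], which reads ROWS from the file FILE. ROWS is a JSON object with one list for each field, all of the same length, 1 to 20, a row being the entries at one place: sx, sy, sz (the shift in m), twist (a turn about the tool's z in rad); each row shifts and turns the commanded pose from where the row before left it, along the tool's axes as they then stand; what a row does not reach is not made up. A row lasts 1/10 s, in which the tool goes at most 0.05 m and 0.15 rad, less where a joint would pass 70% of its speed; a pose out of reach is approached as far as the arm can. OPENING is the finger opening in m, set as the command begins (- or left out keeps the last). The fingers move at their own pace and stop on an object; FORCE is the grip in N (left out, the last holds). Time passes only in rows, so rows that do not move let the fingers close. It prints the time, the measured TCP pose, the force, the opening and the grip force at its end. Input that does not fit is refused with a message, and nothing moves.
- ctrl.state(): the state, without advancing time (a new reading comes with each control period).
- optics.get_image(name): name is "side" or "top"; returns a dict with "frame" (480x640x3 uint8, red, green, blue), "fovy" (degrees; the focal length in pixels is half the picture's height over the tangent of half this angle, whatever the lens; pixels are square), "cx", "cy" (the principal point, pixels), "k1" (the pictures are not rectified: a ray, as slopes to the right and down, at radius r is drawn at 1 + k1 r^2 times it, then the intrinsics apply), "camera_from_world" (4x4, takes a point from world to camera coordinates). Camera axes: x right, y up, looking along -z (the intrinsics and any distortion apply to the point x, -y, -z); pixel columns grow to the right and rows downward; lengths in m; the calibration is good to about 2 mm. A picture is of the moment at which its call begins. There is no depth.
- order.sign_off(): hands the job in; it is judged then, once.
Trained networks look in a picture, given as the dict that the camera call returned (one of the last four; its "shot" number tells which), for a name from the list of things; names that differ only in an ending like _2 or _b are one class to them, and where a whole thing is asked for, a point or a joint stands for the part that bears it (a point fixed in the world has none). Each returns a list of dicts, best first, with "score" (0 to 1); they miss things now and then, are a little off and sometimes report something else, mostly with a low value. They report only what shows in the picture. A call takes as long as a camera call.
- nets.search_frame(thing, picture): "xy" ([column, row] in pixels, amid what is visible of it).
- nets.silhouettes(thing, picture): "mask" (480x640 bool, what is visible of it) and "xy" ([column, row] in pixels, amid what is visible of it).
- nets.spot_point(thing, picture): "xy" ([column, row] in pixels: a listed point, or the origin of a listed thing).
The state is a dict: "t": time; "joints": joint angles; "joint_vel": joint speeds; "joint_efforts": joint torques, N m; "ee_pos": TCP position; "tcp_rot": TCP orientation; "force": force on the tool from outside, world axes, zero at the start; "ft_torque": the same for the moment, N m; "opening": finger opening in m; "grasp_force": force on a finger pad.
Only numpy, scipy, OpenCV 4.12 (cv2) and the standard library are available. Lean on these libraries where they do the work, as an engineer would, in place of code of your own. Each camera call takes 0.05 s, during which the arm holds its last target. There are 200 camera calls.

## Task

The service cover of the bench heater is closed but not locked. Take the orange key out of its blue stand, and with it push the cover's slotted brass stud down gently, turn it clockwise about a quarter turn until it clicks up into its catch and stays down, then put the key back upright in its stand, fully home. Never force anything: press no harder than about 25 newtons, keep the gripper itself off the heater, and leave the jar, the tub and the tube rack where they are.

Things in the scene. Friction and masses are not known exactly. Their poses are not given: they have to be found in the camera images.
- heater: White bench heater fixed to the bench, 190 x 190 x 90 mm, grey cover on top (top face 90 mm up). Origin: centre of its underside; z up; vents on its -x and +x faces. On the cover stands the vertical brass stud: round head 32 mm across, its top 18 mm above the cover when unlocked, with a slot right across it along the heater's x axis, 7 mm wide, 6.5 mm deep, flat floor.
- stud_seat (a point): Centre, on the cover's top face, of the long black hole in which the brass stud sits; same axes as the heater. The stud floats in it: its real axis lies anywhere within 13 mm either way of this point along y (exact along x), is not reported, and must be found by feel or by eye. The stud stays put under light sliding; some 9 N sideways shifts it.
- stud_press (a joint): How far the stud is pushed down, m: 0 = up (unlocked), hard stop 0.0095. A spring pushes it up: 3.5 N at 0, plus 0.7 N per mm. It turns only while pushed down 7.5 mm or more; let go at the end of the turn, it clicks up to 5 mm, into its catch, and stays there (in the catch: 3.5 to 6.6 mm).
- stud_turn (a joint): Turn of the stud, rad, clockwise from above: 0 = unlocked. The catch is at about 1.4, hard stop 1.5. A weak spring (0.03 N m per rad) turns it back to 0, where it pops up, if let go before the catch. The blade has about 0.15 rad of play in the slot each way, so the key turns some 1.6 rad in all.
- key: Key, 100 to 160 g, 86 mm long, upright. Origin: middle of the blade's lower end; z up. Steel blade 20 (x) by 4 (y) mm, z 0 to 10; round shank 14 mm thick to z 28; black flange 42 mm across, z 28 to 33, by which it hangs in the stand; orange handle 34 (x) by 14 (y) mm, z 33 to 86, to be gripped across y at about z 62. A half turn about z makes no difference.
- stand: Blue block, 70 x 70 x 45 mm, fixed to the bench, with an upright round hole 30 mm wide right through its middle. Origin: centre of its underside. The key hangs in the hole by its flange, its blade end 17 mm above the bench.
- jar: Small jar with a blue cap, 48 mm across, 75 mm tall, loose, beside the stand. Origin: centre of its underside. To be left alone.
- tub: Clear open tub, 80 x 60 x 35 mm, loose, beside the stand. Origin: centre of its underside. To be left alone.
- rack: Yellow rack of capped tubes, 90 x 160 x 71 mm, loose, behind the heater. Origin: centre of its underside. To be left alone.

How it is judged:
By the outcome, as a careful person would: the job done as asked, in the order asked, and still so for the second after the job is handed in, with the robot touching nothing.
It also fails if it takes over 72 s, if anything falls off the work surface, if the arm or the gripper's body presses on something with over 40 N, if the wrist force passes 120 N, or if a joint passes its speed limit or range.

## Working session

There is one attempt and no reset: what is moved stays moved. The work goes in short steps, Python scripts to look and compute and a shell command to move; the robot and the scene stay as the last step left them, time stands still between calls to the robot, and variables do not carry over. Pictures are saved under pics/ and viewed, at most 10 in all, crops included, and the job is handed in when it is done.

```bash
ls; mkdir -p pics
cat > h.py <<'E'
import numpy as np, cv2
from workcell import ctrl, optics, order, nets
def cam(p):
    f=240/np.tan(np.radians(p["fovy"])/2); return f,np.array(p["camera_from_world"])
def proj(p,X):
    f,M=cam(p); X=np.atleast_2d(X); c=X@M[:3,:3].T+M[:3,3]
    s=np.c_[c[:,0],-c[:,1]]/(-c[:,2:3]); s=s*(1+p["k1"]*(s**2).sum(1,keepdims=True))
    return s*f+[p["cx"],p["cy"]]
def ray(p,xy):
    f,M=cam(p); d=(np.array(xy,float)-[p["cx"],p["cy"]])/f; s=d.copy()
    for _ in range(20): s=d/(1+p["k1"]*(s@s))
    R=M[:3,:3]; return -R.T@M[:3,3], R.T@np.array([s[0],-s[1],-1])
def onz(p,xy,z):
    o,d=ray(p,xy); return o+d*(z-o[2])/d[2]
def tri(p,a,q,b):
    o1,d1=ray(p,a);o2,d2=ray(q,b); A=np.c_[d1,-d2]; t=np.linalg.lstsq(A,o2-o1,rcond=None)[0]
    x,y=o1+d1*t[0],o2+d2*t[1]; return (x+y)/2,np.linalg.norm(x-y)
def save(p,n): cv2.imwrite("pics/"+n,p["frame"][:,:,::-1])
E
python3 - <<'E'
from h import *
s=ctrl.state(); print(s)
P={n:optics.get_image(n) for n in("side","top")}
for n,p in P.items():
    save(p,n+"0.png"); f,M=cam(p); print(n,f,p["k1"],(-M[:3,:3].T@M[:3,3]).round(3))
for th in["heater","stud_seat","key","stand","jar","tub","rack","stud_press"]:
    for n,p in P.items():
        r=nets.spot_point(th,p)[:2]; print(th,n,[(np.round(a["xy"],1).tolist(),round(a["score"],2),onz(p,a["xy"],.09 if 'stud' in th else .017 if th=="key" else 0).round(4).tolist()) for a in r])
E
```

```text
pics
{'t': 0.0, 'joints': array([-1.26562138e+00,  4.91592363e-01,  1.55947671e+00, -2.17372958e-05,
        1.09169034e+00, -1.05609573e-01]), 'joint_vel': array([ 5.38305274e-04, -3.95705420e-04, -1.96291454e-03, -2.07265601e-05,
        1.23349863e-03,  1.40400906e-04]), 'joint_efforts': array([-3.78892364e-04, -6.18451595e+01, -2.61589354e+01, -1.25664769e-04,
        4.15098868e-03, -8.46721434e-06]), 'ee_pos': array([ 0.24952006, -0.5727742 ,  0.23069797]), 'tcp_rot': array([[ 9.16803835e-01,  3.99337691e-01, -3.68964851e-04],
       [ 3.99337848e-01, -9.16803173e-01,  1.10705825e-03],
       [ 1.03821938e-04, -1.16229687e-03, -9.99999319e-01]]), 'force': array([ 0.70019588, -1.02225789, -0.01412268]), 'ft_torque': array([ 0.00348424,  0.02261758, -0.02544237]), 'grasp_force': 0.0, 'opening': 0.08547787206349478}
side 463.3319818838938 -0.09873865734979295 [0.523 0.471 0.573]
top 485.667010804769 -0.0007109629560517923 [ 0.447 -0.054  0.814]
heater side [([343.2, 434.6], 0.73, [0.5175, 0.2127, 0.0])]
heater top [([163.8, 307.2], 0.72, [0.5061, 0.2106, 0.0]), ([410.0, 246.3], 0.69, [0.6496, -0.1927, 0.0])]
stud_seat side [([353.1, 400.8], 0.91, [0.5109, 0.2123, 0.09])]
stud_seat top [([145.8, 294.4], 0.83, [0.5158, 0.2113, 0.09])]
key side [([350.4, 220.3], 0.84, [0.5399, -0.1866, 0.017])]
key top [([403.6, 313.1], 0.62, [0.5326, -0.1852, 0.017])]
stand side [([347.3, 224.9], 0.89, [0.5452, -0.1926, 0.0])]
stand top []
jar side [([291.0, 218.9], 0.67, [0.6534, -0.1954, 0.0])]
jar top [([411.0, 246.1], 0.72, [0.6501, -0.1944, 0.0])]
tub side [([358.8, 191.2], 0.79, [0.5301, -0.3014, 0.0])]
tub top []
rack side [([220.3, 415.0], 0.57, [0.6793, 0.2085, 0.0])]
rack top [([182.5, 207.1], 0.75, [0.6818, 0.208, 0.0])]Traceback (most recent call last):
  File "<stdin>", line 8, in <module>
ValueError: it knows: heater, jar, key, rack, stand, stud_seat, tub
```

View pics/side0.png

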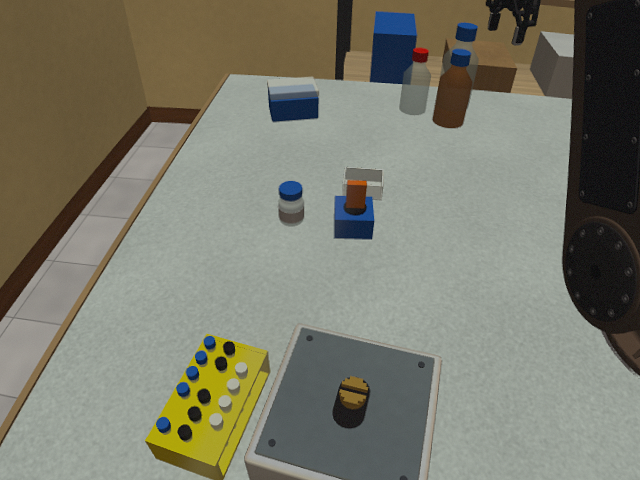

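View pics/top0.png

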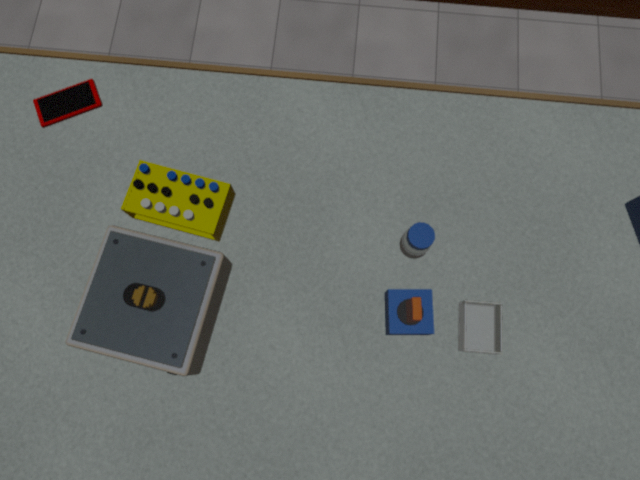

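The side view shows the stud at about (352,392) and the key at (356,193). The top view shows the stud at (146,296), the key top at (417,309) and the stand at (410,312). Next I'll measure these by colour segmentation.

```bash
cat > seg.py <<'E'
from h import *
def comp(m,seed):
    m=cv2.morphologyEx(m.astype(np.uint8),cv2.MORPH_CLOSE,np.ones((3,3)))
    n,l,st,c=cv2.connectedComponentsWithStats(m)
    k=min(range(1,n),key=lambda i:np.hypot(*(c[i]-seed))-0.1*st[i,4]**.5 if st[i,4]>15 else 1e9); return l==k
def rect(p,m,z):
    c=max(cv2.findContours(m.astype(np.uint8),cv2.RETR_EXTERNAL,cv2.CHAIN_APPROX_NONE)[0],key=len)[:,0]
    w=np.array([onz(p,q,z)[:2] for q in c]); return w,cv2.minAreaRect((w*1000).astype(np.float32))
def hsv(p): return cv2.split(cv2.cvtColor(np.ascontiguousarray(p["frame"]),cv2.COLOR_RGB2HSV).astype(int))
E
python3 - <<'E'
from seg import *
P={n:optics.get_image(n) for n in("side","top")}
seeds=dict(top=dict(stud=(146,296),key=(417,309),stand=(410,312),cover=(146,296)),side=dict(stud=(352,392),key=(356,193),stand=(354,215),cover=(350,400)))
tiles=[]
for n,p in P.items():
    H,S,V=hsv(p)
    ms=dict(stud=((H>10)&(H<30)&(S>90)&(V>60),.108),key=((H>3)&(H<16)&(S>150)&(V>60),.103),stand=((H>100)&(H<130)&(S>120)&(V>50),.045))
    for k,(m,z) in ms.items():
        m=comp(m,seeds[n][k]); w,r=rect(p,m,z); print(n,k,m.sum(),np.round(r,1).tolist() if 0 else r, 'px',np.argwhere(m).mean(0)[::-1].round(1))
    u,v=seeds[n]["stud"]; a=p["frame"][v-35:v+35,u-40:u+40]; u,v=seeds[n]["stand"]; b=p["frame"][v-35:v+35,u-40:u+40]
    tiles.append(np.vstack([cv2.resize(x,None,fx=4,fy=4,interpolation=cv2.INTER_NEAREST) for x in(a,b)]))
cv2.imwrite("pics/crops.png",np.hstack(tiles)[:,:,::-1])
# heater yaw from screws (top), assume z=.09
q=np.array([onz(P["top"],x,.09)[:2] for x in[(116,241),(203,263),(174,355),(83,331)]]); print(q.round(4),q.mean(0))
for a,b in((3,0),(2,1)): d=q[b]-q[a]; print("yaw x",np.degrees(np.arctan2(d[1],d[0])))
for a,b in((1,0),(2,3)): d=q[b]-q[a]; print("yaw y-90",np.degrees(np.arctan2(d[1],d[0]))-90)
q=np.array([onz(P["side"],x,.09)[:2] for x in[(310,338),(421,365),(272,442)]]); print(q.round(4),(q[1]+q[2])/2)
E
```

```text
side stud 667 ((512.442138671875, 211.55755615234375), (39.049049377441406, 29.85346221923828), 80.46177673339844) px [353.2 392.4]
side key 484 ((532.3508911132812, -155.51011657714844), (31.42148208618164, 75.16119384765625), 2.0331544876098633) px [356.2 193.9]
side stand 1193 ((533.8600463867188, -166.2956085205078), (68.8012924194336, 114.71528625488281), 4.6588897705078125) px [353.8 220.2]
top stud 158 ((509.9212951660156, 198.1290283203125), (13.149152755737305, 29.722253799438477), 81.581787109375) px [149.2 297.6]
top key 200 ((531.8712768554688, -189.3439178466797), (30.89257049560547, 13.118061065673828), 2.873532295227051) px [416.2 308.6]
top stand 1351 ((533.4035034179688, -190.063232421875), (67.28135681152344, 70.40904998779297), 5.461355686187744) px [409.6 312.1]
[[0.5923 0.2714]
 [0.5711 0.1337]
 [0.4328 0.1549]
 [0.4539 0.2931]] [0.51253234 0.21329053]
yaw x -8.8897319765429
yaw x -8.687999002073022
yaw y-90 -8.74776258250769
yaw y-90 -8.697091447373708
[[0.5708 0.1337]
 [0.4333 0.1554]
 [0.5923 0.2716]] [0.51279904 0.2135021 ]
```

View pics/crops.png

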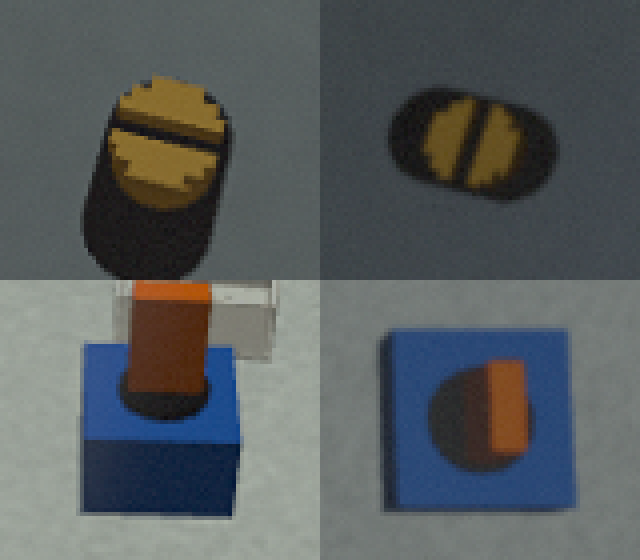

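The crops show the slot clear across the stud head in both views. The key's handle is aligned with the stand and sits central. Now I'll fit the head disc and the slot direction.

```bash
cat > fit.py <<'E'
from seg import *
from scipy.optimize import minimize
def hull(pts,shape=(480,640),s=8):
    m=np.zeros((480,640),np.uint8); return m
def studfit(p,seed,z,name):
    H,S,V=hsv(p); m=(H>10)&(H<30)&(S>90)&(V>45); u,v=map(int,seed)
    w=np.zeros_like(m); w[v-30:v+30,u-30:u+30]=1; m&=w.astype(bool)
    vm=np.median(V[m]); top=m&(V>0.75*np.percentile(V[m],80))
    c=cv2.convexHull(np.argwhere(top)[:,::-1].astype(np.float32))
    T=np.zeros((480,640),np.uint8); cv2.fillConvexPoly(T,c.astype(np.int32),1)
    a=np.linspace(0,2*np.pi,60)
    def cost(x):
        q=proj(p,np.c_[x[0]+.016*np.cos(a),x[1]+.016*np.sin(a),0*a+z])
        D=np.zeros((480,640),np.uint8); cv2.fillPoly(D,[np.round(q*16).astype(np.int32)],255,cv2.LINE_AA,4)
        return np.abs(D/255.-T).sum()
    x0=onz(p,np.argwhere(T).mean(0)[::-1],z)[:2]
    r=minimize(cost,x0,method="Nelder-Mead",options=dict(initial_simplex=x0+np.array([[0,0],[.003,0],[0,.003]]))); print(name,"stud",r.x.round(4),"cost",r.fun,T.sum(),"x0",x0.round(4)); return r.x
E
python3 - <<'E'
from fit import *
P={n:optics.get_image(n) for n in("side","top")}
for n,s in(("top",(146,296)),("side",(352,392))):studfit(P[n],s,.108,n)
p=P["top"];print("hole",onz(p,(144.1,297.2),.09))
for n,a,b in(("top",(485/4+26,95/4+261),(460/4+26,190/4+261)),("side",(110/4+312,130/4+357),(222/4+312,150/4+357))):
    d=(onz(P[n],a,.108)-onz(P[n],b,.108)); print(n,"slot deg",np.degrees(np.arctan2(d[1],d[0])), (onz(P[n],a,.108)+onz(P[n],b,.108))/2)
# dark hole in top
V=hsv(p)[2]; m=np.zeros((480,640),bool); m[275:320,115:175]=(V<38)[275:320,115:175]; H,S,_=hsv(p)
m[275:320,115:175]|=((S>90)&(H>10)&(H<30))[275:320,115:175]
m=comp(m,(145,297)); w,r=rect(p,m,.09); print(m.sum(),r)
E
```

```text
top stud [0.5108 0.2075] cost 43.831372549019605 388 x0 [0.5113 0.2076]
side stud [0.5121 0.2085] cost 53.674509803921566 636 x0 [0.5122 0.2086]
hole [0.511383   0.21309246 0.09      ]
top slot deg -4.544664266160322 [0.51070966 0.20656379 0.108     ]
side slot deg -3.953783199157169 [0.51177145 0.21127748 0.108     ]
850 ((512.2305908203125, 214.00186157226562), (62.151947021484375, 34.04902267456055), 81.77454376220703)
```

```bash
echo '{"sx":[0.0343,0.0343,0.0343,0.0343,0.0343,0.0343,0.0343,0.0343,0.0343,0.0343,0.0343,0.0343],"sy":[-0.01986,-0.01986,-0.01986,-0.01986,-0.01986,-0.01986,-0.01986,-0.01986,-0.01986,-0.01986,-0.01986,-0.01986],"sz":[0,0,0,0,0,0,0,0,0,0,0,0],"twist":[0,0,0,0,0,0,0,0,0,0,0,0]}' > m.json && python3 -m crank m.json 0.06 && echo '{"sx":[0,0,0,0,0,0,0,0,0,0,0,0,0,0,0,0,0,0,0,0],"sy":[0,0,0,0,0,0,0,0,0,0,0,0,0,0,0,0,0,0,0,0],"sz":[0,0,0,0,0,0,0,0,0,0,0,0,0,0,0,0,0,0,0,0],"twist":[-0.15,-0.15,-0.15,-0.15,-0.15,-0.15,-0.15,-0.15,-0.15,-0.15,-0.15,-0.15,-0.15,-0.15,-0.15,-0.15,-0.15,-0.15,-0.084,0]}' > m.json && python3 -m crank m.json
python3 -c "
from h import *
s=ctrl.state();print(s['tcp_rot'].round(4),s['joints'].round(2))"
```

```text
t: 2.2
ee_pos: [0.5326, -0.1887, 0.2315]
tcp_rot: [[0.917, 0.399, 0.0], [0.399, -0.917, -0.0], [0.0, 0.0, -1.0]]
force: [0.0, -0.5, 0.4]
opening: 0.0599
grasp_force: 0.0
t: 4.2
ee_pos: [0.5318, -0.1901, 0.2313]
tcp_rot: [[-0.999, -0.054, 0.0], [-0.054, 0.999, -0.0], [-0.0, -0.0, -1.0]]
force: [-0.6, 0.3, -0.4]
opening: 0.0599
grasp_force: 0.0
[[-9.985e-01 -5.430e-02  1.000e-04]
 [-5.430e-02  9.985e-01 -1.000e-04]
 [-1.000e-04 -1.000e-04 -1.000e+00]] [-0.46  0.41  1.71 -0.    1.03 -2.09]
```

```bash
echo '{"sx":[0,0,0,0,0,0],"sy":[0,0,0,0,0,0],"sz":[0.04,0.04,0.04,0.03,0.021,0],"twist":[0,0,0,0,0,0]}' > m.json && python3 -m crank m.json && echo '{"sx":[0,0,0,0,0,0,0,0],"sy":[0,0,0,0,0,0,0,0],"sz":[0,0,0,0,0,0,0,0],"twist":[0,0,0,0,0,0,0,0]}' > m.json && python3 -m crank m.json 0.0 60
```

```text
t: 4.8
ee_pos: [0.5307, -0.1897, 0.0579]
tcp_rot: [[-0.999, -0.051, -0.004], [-0.051, 0.999, 0.002], [0.004, 0.002, -1.0]]
force: [0.2, 0.1, 1.5]
opening: 0.0596
grasp_force: 0.0
t: 5.6
ee_pos: [0.5323, -0.1904, 0.0617]
tcp_rot: [[-0.999, -0.053, 0.002], [-0.053, 0.999, -0.001], [-0.002, -0.001, -1.0]]
force: [-1.1, 1.1, 6.2]
opening: 0.0132
grasp_force: 58.6
```

```bash
echo '{"sx":[0,0,0,0,0,0],"sy":[0,0,0,0,0,0],"sz":[-0.01,-0.02,-0.04,-0.04,-0.04,-0.02],"twist":[0,0,0,0,0,0]}' > m.json && python3 -m crank m.json && echo '{"sx":[0,0,0,0,0,0,0,0,0,0,0,0,0,0,0,0],"sy":[0.02,0.04,0.04,0.04,0.04,0.04,0.04,0.04,0.04,0.04,0.018,0,0,0,0,0],"sz":[0,0,0,0,0,0,0,0,0,0,0,0,0,0,0,0],"twist":[0,0,0,0,0,0,0,0,0,0,0,0.1,0.106,0,0,0]}' > m.json && python3 -m crank m.json
python3 - <<'E'
from h import *
p=optics.get_image("side");s=ctrl.state();print(s['ee_pos'].round(4),s['tcp_rot'].round(4).tolist(),s['force'],s['joints'].round(2))
save(p,"side1.png")
R=s['tcp_rot'];k=proj(p,[s['ee_pos']+R@[a,0,.043] for a in(-.01,.01)]);print(k)
b=(p["frame"][170:430,250:450]);cv2.imwrite("pics/c1.png",cv2.resize(b,None,fx=2.3,fy=2.3,interpolation=cv2.INTER_CUBIC)[:,:,::-1])
E
```

```text
t: 6.2
ee_pos: [0.5323, -0.1903, 0.2348]
tcp_rot: [[-0.999, -0.053, 0.005], [-0.053, 0.999, -0.002], [-0.004, -0.003, -1.0]]
force: [0.8, 0.1, -2.0]
opening: 0.0135
grasp_force: 58.6
t: 7.8
ee_pos: [0.5106, 0.2071, 0.2306]
tcp_rot: [[-0.989, 0.15, 0.0], [0.15, 0.989, -0.0], [-0.0, 0.0, -1.0]]
force: [-0.0, -0.3, -1.2]
opening: 0.0131
grasp_force: 58.7
[0.5107 0.2071 0.2305] [[-0.9886, 0.1508, 0.0003], [0.1508, 0.9886, -0.0], [-0.0003, 0.0, -1.0]] [-0.13228467  0.51376903 -1.24596168] [ 0.27  0.39  1.74 -0.    1.01 -1.15]
[[350.25912469 345.61611757]
 [370.14492765 350.3640321 ]]
```

View pics/c1.png

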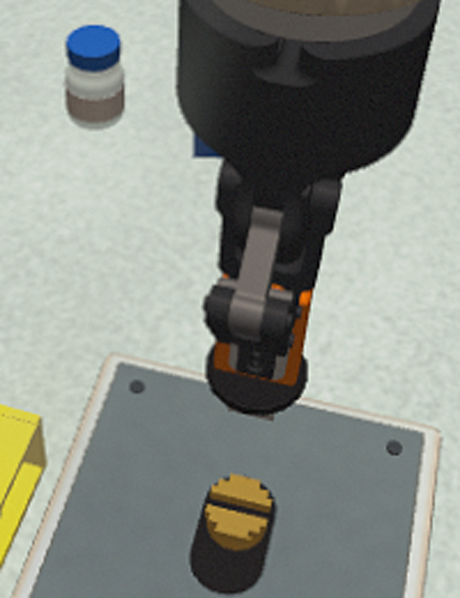

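The crop shows the key tip just under the flange at about (362,350) in full-image pixels, with the slot parallel to it. Next I'll measure the slot line accurately from intensity profiles across it.

Run:
```python
from h import *
from scipy.ndimage import map_coordinates
P={n:optics.get_image(n) for n in("side","top")}
s=ctrl.state();print(s['t'],s['ee_pos'])
y=np.radians(-8.7);ex=np.array([np.cos(y),np.sin(y),0]);ey=np.array([-np.sin(y),np.cos(y),0])
C=np.array([.5112,.208,.108])
for n,p in P.items():
    g=cv2.imread(f"pics/{n}0.png").astype(float)[:,:,2]  # red
    print(n)
    ts=np.arange(-.022,.0221,.001)
    for lab,xs in(("L",np.linspace(-.009,-.002,15)),("R",np.linspace(.002,.009,15))):
        v=[]
        for t in ts:
            q=proj(p,C+t*ey+xs[:,None]*ex); v.append(map_coordinates(g,[q[:,1],q[:,0]],order=1).mean())
        print(lab,' '.join(f"{t*1000:.0f}:{a:.0f}" for t,a in zip(ts,v)))
# tip zoom with prediction
p=P["side"];R=s['tcp_rot']
b=p["frame"][320:420,310:410];b=cv2.resize(b,None,fx=6,fy=6,interpolation=cv2.INTER_CUBIC).copy()
for a in(-.01,.01):
  for c in(-.002,.002):
    q=proj(p,s['ee_pos']+R@[a,c,.043])[0]; cv2.circle(b,tuple(int(v) for v in (q-[310,320]+.5)*6),2,(0,255,0),-1)
for a in(-.015,.015):
  for c in(-.0035,.0035):
    q=proj(p,C+a*ex+c*ey)[0]; cv2.circle(b,tuple(int(v) for v in (q-[310,320]+.5)*6),2,(255,0,0),-1)
b=np.clip(b.astype(float)*1.5,0,255).astype(np.uint8)
cv2.imwrite("pics/c2.png",b[:,:,::-1])
```

```text
7.95 [0.51064403 0.20714407 0.23036539]
side
L -22:88 -21:88 -20:88 -19:88 -18:87 -17:91 -16:103 -15:110 -14:105 -13:100 -12:107 -11:127 -10:135 -9:135 -8:136 -7:135 -6:135 -5:137 -4:127 -3:84 -2:70 -1:71 0:53 1:27 2:27 3:56 4:112 5:138 6:136 7:135 8:135 9:135 10:135 11:131 12:119 13:112 14:114 15:119 16:105 17:78 18:71 19:74 20:73 21:67 22:56
R -22:87 -21:86 -20:86 -19:87 -18:85 -17:89 -16:110 -15:126 -14:130 -13:128 -12:128 -11:133 -10:136 -9:136 -8:136 -7:136 -6:136 -5:138 -4:123 -3:89 -2:73 -1:71 0:52 1:29 2:23 3:41 4:116 5:140 6:137 7:136 8:135 9:135 10:135 11:135 12:131 13:130 14:131 15:129 16:111 17:77 18:70 19:72 20:71 21:64 22:54
top
L -22:30 -21:32 -20:34 -19:38 -18:43 -17:53 -16:71 -15:85 -14:90 -13:90 -12:91 -11:96 -10:100 -9:100 -8:101 -7:101 -6:100 -5:97 -4:83 -3:61 -2:40 -1:29 0:29 1:33 2:44 3:64 4:85 5:96 6:100 7:102 8:102 9:102 10:100 11:97 12:92 13:86 14:82 15:73 16:56 17:39 18:29 19:25 20:23 21:24 22:25
R -22:27 -21:28 -20:33 -19:37 -18:42 -17:53 -16:72 -15:85 -14:90 -13:91 -12:93 -11:97 -10:100 -9:101 -8:102 -7:102 -6:101 -5:96 -4:82 -3:59 -2:39 -1:28 0:29 1:35 2:46 3:65 4:85 5:96 6:101 7:102 8:102 9:102 10:100 11:98 12:94 13:90 14:85 15:76 16:59 17:40 18:26 19:24 20:26 21:27 22:25
```

View pics/c2.png

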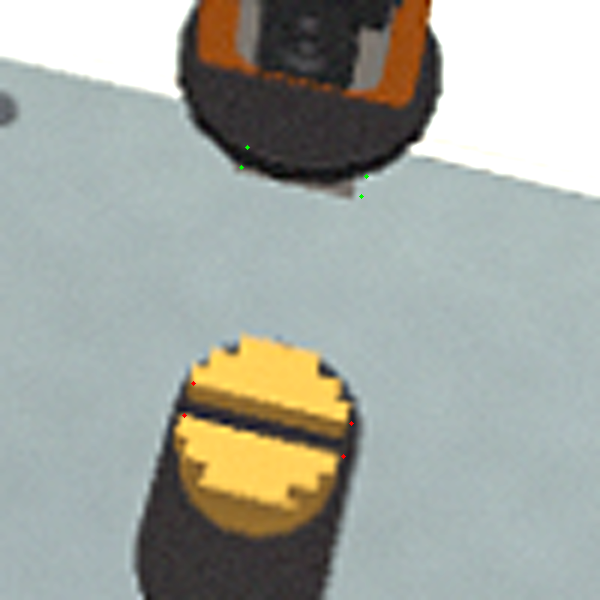

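Both cameras put the slot axis at (0.5112, 0.2080). The blade edge lies within about 1 px of its predicted place, so I'll centre and descend to 8 mm above the stud.

```bash
echo '{"sx":[-0.0005,0,0,0,0,0,0,0],"sy":[0.001,0,0,0,0,0,0,0],"sz":[0,0.02,0.025,0.02,0.005,0,0,0],"twist":[0,0,0,0,0,0,0,0]}' > m.json && python3 -m crank m.json
python3 - <<'E'
from h import *
p=optics.get_image("side")
s=ctrl.state();R=s['tcp_rot'];print(s['ee_pos'].round(4),s['force'].round(1))
y=np.radians(-8.7);ex=np.array([np.cos(y),np.sin(y),0]);ey=np.array([-np.sin(y),np.cos(y),0])
C=np.array([.5112,.208,.108])
b=p["frame"][350:420,310:400];b=cv2.resize(b,None,fx=7,fy=7,interpolation=cv2.INTER_CUBIC).copy()
for a in(-.01,.01):
  for c in(-.002,.002):
    q=proj(p,s['ee_pos']+R@[a,c,.0447])[0]; cv2.circle(b,tuple(int(v) for v in (q-[310,350]+.5)*7),2,(0,255,0),-1)
for a in(-.015,.015):
  for c in(-.0035,.0035):
    q=proj(p,C+a*ex+c*ey)[0]; cv2.circle(b,tuple(int(v) for v in (q-[310,350]+.5)*7),2,(255,0,0),-1)
cv2.imwrite("pics/c3.png",np.clip(b*1.5,0,255).astype(np.uint8)[:,:,::-1])
E
```

```text
t: 8.75
ee_pos: [0.5117, 0.2083, 0.1613]
tcp_rot: [[-0.988, 0.152, 0.002], [0.152, 0.988, 0.0], [-0.002, 0.001, -1.0]]
force: [0.3, -0.7, -0.8]
opening: 0.0132
grasp_force: 58.6
[0.5116 0.2083 0.1612] [ 0.4 -0.6 -0.6]
```

View pics/c3.png

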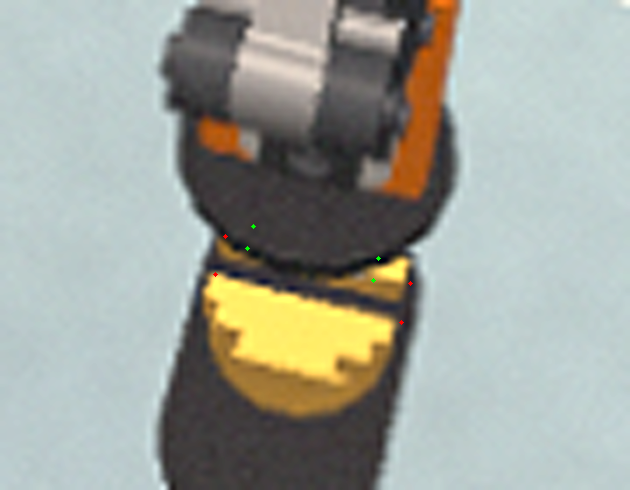

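```bash
echo '{"sx":[0,0,0,0,0,0,0],"sy":[0,0,0,0,0,0,0],"sz":[0.003,0.003,0.001,0.001,0.001,0,0],"twist":[0,0,0,0,0,0,0]}' > m.json && python3 -m crank m.json && echo '{"sx":[0,0,0,0,0],"sy":[0,0,0,0,0],"sz":[0.001,0.001,0.001,0,0],"twist":[0,0,0,0,0]}' > m.json && python3 -m crank m.json
```

```text
t: 9.5
ee_pos: [0.5113, 0.2082, 0.1513]
tcp_rot: [[-0.988, 0.152, 0.0], [0.152, 0.988, -0.0], [-0.0, -0.0, -1.0]]
force: [-0.1, -0.5, -0.1]
opening: 0.0134
grasp_force: 58.6
t: 10.0
ee_pos: [0.5113, 0.2082, 0.1482]
tcp_rot: [[-0.988, 0.152, -0.0], [0.152, 0.988, -0.0], [0.0, -0.0, -1.0]]
force: [-0.5, -0.1, -1.0]
opening: 0.0133
grasp_force: 58.6
```

Contact with the top face would have shown by now, so the blade is likely in the slot. I'll go on down gently.

```bash
echo '{"sx":[0,0,0,0],"sy":[0,0,0,0],"sz":[0.001,0.001,0,0],"twist":[0,0,0,0]}' > m.json && python3 -m crank m.json && echo '{"sx":[0,0,0,0],"sy":[0,0,0,0],"sz":[0.001,0.001,0,0],"twist":[0,0,0,0]}' > m.json && python3 -m crank m.json&& echo '{"sx":[0,0,0,0],"sy":[0,0,0,0],"sz":[0.001,0.001,0,0],"twist":[0,0,0,0]}' > m.json && python3 -m crank m.json
```

```text
t: 10.4
ee_pos: [0.5113, 0.2082, 0.1462]
tcp_rot: [[-0.988, 0.152, -0.0], [0.152, 0.988, -0.0], [0.0, -0.0, -1.0]]
force: [0.1, -0.0, -0.8]
opening: 0.0134
grasp_force: 58.7
t: 10.8
ee_pos: [0.5114, 0.2082, 0.1444]
tcp_rot: [[-0.988, 0.152, 0.0], [0.152, 0.988, -0.0], [-0.0, 0.0, -1.0]]
force: [0.2, -0.6, 1.9]
opening: 0.0135
grasp_force: 59.1
t: 11.2
ee_pos: [0.5114, 0.2082, 0.1423]
tcp_rot: [[-0.988, 0.152, 0.0], [0.152, 0.988, -0.0], [-0.0, -0.0, -1.0]]
force: [0.2, 0.2, 4.5]
opening: 0.0131
grasp_force: 59.2
```

```bash
echo '{"sx":[0,0,0,0,0,0],"sy":[0,0,0,0,0,0],"sz":[0.001,0.001,0.001,0.001,0,0],"twist":[0,0,0,0,0,0]}' > m.json && python3 -m crank m.json && echo '{"sx":[0,0,0,0],"sy":[0,0,0,0],"sz":[0.001,0.0007,0,0],"twist":[0,0,0,0]}' > m.json && python3 -m crank m.json
```

```text
t: 11.8
ee_pos: [0.5114, 0.2082, 0.1385]
tcp_rot: [[-0.988, 0.152, 0.0], [0.152, 0.988, 0.0], [-0.0, 0.0, -1.0]]
force: [-0.4, 0.7, 7.6]
opening: 0.0135
grasp_force: 59.6
t: 12.2
ee_pos: [0.5114, 0.2082, 0.1369]
tcp_rot: [[-0.988, 0.152, 0.001], [0.152, 0.988, 0.0], [-0.001, 0.0, -1.0]]
force: [-1.4, -0.2, 6.9]
opening: 0.0135
grasp_force: 59.8
```

```bash
echo '{"sx":[0,0,0,0],"sy":[0,0,0,0],"sz":[0.0006,0,0,0],"twist":[0,0,0,0]}' > m.json && python3 -m crank m.json; for i in 1; do echo '{"sx":[0,0,0,0,0,0],"sy":[0,0,0,0,0,0],"sz":[0,0,0,0,0,0],"twist":[0.05,0.1,0.1,0.1,0,0]}' > m.json && python3 -m crank m.json; python3 -c "
from h import *
print(ctrl.state()['ft_torque'])"; done
```

```text
t: 12.6
ee_pos: [0.5115, 0.2082, 0.1365]
tcp_rot: [[-0.988, 0.152, 0.001], [0.152, 0.988, 0.0], [-0.001, 0.0, -1.0]]
force: [-1.8, -1.0, 10.0]
opening: 0.0133
grasp_force: 60.4
t: 13.2
ee_pos: [0.5116, 0.2084, 0.1364]
tcp_rot: [[-0.876, 0.482, 0.001], [0.482, 0.876, 0.0], [-0.001, 0.001, -1.0]]
force: [-1.4, 1.0, 9.1]
opening: 0.0131
grasp_force: 60.2
[0.0801964  0.20244417 0.00955993]
```

```bash
echo '{"sx":[0,0,0,0,0,0,0,0],"sy":[0,0,0,0,0,0,0,0],"sz":[0,0,0,0,0,0,0,0],"twist":[0.1,0.1,0.1,0.1,0.1,0.1,0,0]}' > m.json && python3 -m crank m.json;  python3 -c "
from h import *
print(ctrl.state()['ft_torque'])"; echo '{"sx":[0,0,0,0,0,0,0],"sy":[0,0,0,0,0,0,0],"sz":[0,0,0,0,0,0,0],"twist":[0.1,0.1,0.1,0.1,0.08,0,0]}' > m.json && python3 -m crank m.json;  python3 -c "
from h import *
print(ctrl.state()['ft_torque'])"
```

```text
t: 14.0
ee_pos: [0.5118, 0.2084, 0.1365]
tcp_rot: [[-0.451, 0.893, 0.002], [0.893, 0.451, 0.0], [-0.0, 0.002, -1.0]]
force: [0.0, 0.9, 9.2]
opening: 0.0131
grasp_force: 60.1
[ 0.02118929 -0.02661993  0.03678589]
t: 14.7
ee_pos: [0.512, 0.2083, 0.1365]
tcp_rot: [[0.012, 1.0, 0.002], [1.0, -0.012, 0.0], [0.0, 0.002, -1.0]]
force: [1.5, 0.4, 8.1]
opening: 0.0133
grasp_force: 60.0
[-0.04245835 -0.16973871  0.02865664]
```

```bash
for i in 1; do echo '{"sx":[0,0,0,0],"sy":[0,0,0,0],"sz":[0,0,0,0],"twist":[0.05,0.05,0,0]}' > m.json && python3 -m crank m.json;  python3 -c "
from h import *
print(ctrl.state()['ft_torque'])"; echo '{"sx":[0,0,0,0],"sy":[0,0,0,0],"sz":[0,0,0,0],"twist":[0.04,0.03,0,0]}' > m.json && python3 -m crank m.json;  python3 -c "
from h import *
print(ctrl.state()['ft_torque'])"; done
```

```text
t: 15.1
ee_pos: [0.512, 0.2083, 0.1365]
tcp_rot: [[0.112, 0.994, 0.002], [0.994, -0.112, 0.0], [0.001, 0.002, -1.0]]
force: [0.8, 0.0, 7.8]
opening: 0.0132
grasp_force: 60.0
[ 0.01003175 -0.19733575 -0.01484152]
t: 15.5
ee_pos: [0.512, 0.2084, 0.1365]
tcp_rot: [[0.181, 0.983, 0.002], [0.983, -0.181, 0.0], [0.001, 0.002, -1.0]]
force: [0.6, -0.4, 8.1]
opening: 0.0137
grasp_force: 60.0
[-0.07459072 -0.16855501  0.04131235]
```

```bash
cat > tq.py <<'E'
from h import *
print(np.mean([ctrl.state()['ft_torque'] for _ in range(3)],0).round(3))
E
echo '{"sx":[0,0,0],"sy":[0,0,0],"sz":[0,0,0],"twist":[0.03,0,0]}' > m.json && python3 -m crank m.json; python3 tq.py; echo '{"sx":[0,0,0],"sy":[0,0,0],"sz":[0,0,0],"twist":[0.03,0,0]}' > m.json && python3 -m crank m.json; python3 tq.py
```

```text
t: 15.8
ee_pos: [0.512, 0.2084, 0.1365]
tcp_rot: [[0.21, 0.978, 0.002], [0.978, -0.21, 0.0], [0.001, 0.002, -1.0]]
force: [1.2, -0.3, 9.4]
opening: 0.0133
grasp_force: 60.0
[ 0.001 -0.224 -0.016]
t: 16.1
ee_pos: [0.512, 0.2083, 0.1365]
tcp_rot: [[0.24, 0.971, 0.002], [0.971, -0.24, 0.0], [0.001, 0.002, -1.0]]
force: [1.0, 0.3, 8.5]
opening: 0.0133
grasp_force: 60.0
[-0.036 -0.23  -0.004]
```

Run:
```python
from h import *
p=optics.get_image("side");q=optics.get_image("top")
a=cv2.resize(p["frame"][340:430,300:400],None,fx=4,fy=4,interpolation=cv2.INTER_CUBIC);b=cv2.resize(q["frame"][250:340,100:200],None,fx=4,fy=4,interpolation=cv2.INTER_CUBIC)
cv2.imwrite("pics/c4.png",np.clip(np.hstack([a,b])*1.5,0,255).astype(np.uint8)[:,:,::-1])
```

```text
(no output)
```

View pics/c4.png

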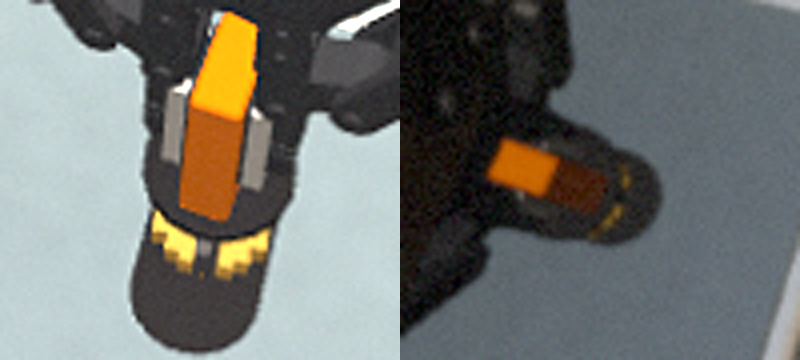

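The side view shows the slot turned to point at the camera with the blade in it, so the stud is turning. I'll probe for the end of travel.

```bash
echo '{"sx":[0,0,0],"sy":[0,0,0],"sz":[0,0,0],"twist":[0.03,0,0]}' > m.json && python3 -m crank m.json; python3 tq.py; echo '{"sx":[0,0,0],"sy":[0,0,0],"sz":[0,0,0],"twist":[0.03,0,0]}' > m.json && python3 -m crank m.json; python3 tq.py
```

```text
t: 16.5
ee_pos: [0.512, 0.2084, 0.1365]
tcp_rot: [[0.269, 0.963, 0.002], [0.963, -0.269, 0.0], [0.001, 0.002, -1.0]]
force: [1.1, -0.0, 8.2]
opening: 0.0135
grasp_force: 60.0
[-0.071 -0.237  0.131]
t: 16.8
ee_pos: [0.5121, 0.2083, 0.1365]
tcp_rot: [[0.297, 0.955, 0.002], [0.955, -0.297, 0.0], [0.001, 0.002, -1.0]]
force: [1.0, 0.4, 8.1]
opening: 0.0132
grasp_force: 60.0
[-0.085 -0.271  0.163]
```

The stop is reached. I'll relax slightly, then rise slowly so it clicks into the catch.

```bash
echo '{"sx":[0,0,0,0,0,0,0,0,0],"sy":[0,0,0,0,0,0,0,0,0],"sz":[0,0,-0.001,-0.001,-0.001,-0.001,-0.001,0,0],"twist":[-0.03,0,0,0,0,0,0,0,0]}' > m.json && python3 -m crank m.json; python3 tq.py; echo '{"sx":[0,0,0,0,0,0,0,0],"sy":[0,0,0,0,0,0,0,0],"sz":[-0.002,-0.002,-0.003,-0.01,-0.02,-0.03,-0.025,0],"twist":[0,0,0,0,0,0,0,0]}' > m.json && python3 -m crank m.json
```

```text
t: 17.7
ee_pos: [0.5118, 0.2083, 0.1411]
tcp_rot: [[0.269, 0.963, 0.001], [0.963, -0.269, 0.0], [0.001, 0.001, -1.0]]
force: [3.3, 1.2, 4.5]
opening: 0.0131
grasp_force: 59.4
[-0.004 -0.678  0.063]
t: 18.5
ee_pos: [0.5116, 0.2085, 0.2366]
tcp_rot: [[0.269, 0.963, 0.004], [0.963, -0.269, 0.001], [0.002, 0.004, -1.0]]
force: [-0.0, -0.2, -1.4]
opening: 0.0137
grasp_force: 59.2
```

```bash
echo '{"sx":[-0.03786,-0.03786,-0.03786,-0.03786,-0.03786,-0.03786,-0.03786,-0.03786,-0.03786,-0.03786,0],"sy":[0.01272,0.01272,0.01272,0.01272,0.01272,0.01272,0.01272,0.01272,0.01272,0.01272,0],"sz":[0,0,0,0,0,0,0,0,0,0,0],"twist":[0,0,0,0,0,0,0,0,0,0,0]}' > m.json && python3 -m crank m.json; echo '{"sx":[0,0,0,0,0,0,0,0,0,0,0,0,0,0,0],"sy":[0,0,0,0,0,0,0,0,0,0,0,0,0,0,0],"sz":[0,0,0,0,0,0,0,0,0,0,0,0,0,0,0],"twist":[-0.15,-0.15,-0.15,-0.15,-0.15,-0.15,-0.15,-0.15,-0.15,-0.15,-0.15,-0.15,-0.096,0,0]}' > m.json && python3 -m crank m.json
python3 - <<'E'
from h import *
p=optics.get_image("side");q=optics.get_image("top")
s=ctrl.state();R=s['tcp_rot'];print(s['ee_pos'].round(4))
a=cv2.resize(p["frame"][350:430,300:400],None,fx=4,fy=4,interpolation=cv2.INTER_CUBIC);b=cv2.resize(q["frame"][255:335,100:200],None,fx=4,fy=4,interpolation=cv2.INTER_CUBIC)
k=p["frame"][150:230,310:410].copy(); k=cv2.resize(k,None,fx=4,fy=4,interpolation=cv2.INTER_CUBIC)
for c in(-.01,.01):
    w=proj(p,s['ee_pos']+R@[c,-0.002,.0447])[0]; cv2.circle(k,tuple(int(v) for v in (w-[310,150]+.5)*4),2,(0,255,0),-1)
k2=cv2.resize(p["frame"][100:180,310:410],None,fx=4,fy=4,interpolation=cv2.INTER_CUBIC)
cv2.imwrite("pics/c5.png",np.clip(np.vstack([np.hstack([a,b]),np.hstack([k2,k])])[:600]*1.2,0,255).astype(np.uint8)[:,:,::-1])
E
```

```text
t: 19.6
ee_pos: [0.5315, -0.1942, 0.2322]
tcp_rot: [[0.272, 0.962, -0.001], [0.962, -0.272, 0.0], [-0.0, -0.001, -1.0]]
force: [-0.6, 0.7, -1.5]
opening: 0.0138
grasp_force: 59.1
t: 21.1
ee_pos: [0.5317, -0.1901, 0.2327]
tcp_rot: [[-0.999, -0.05, -0.001], [-0.05, 0.999, 0.001], [0.001, 0.001, -1.0]]
force: [0.1, -0.2, -0.7]
opening: 0.0135
grasp_force: 59.1
[ 0.5319 -0.1903  0.2329]
```

View pics/c5.png

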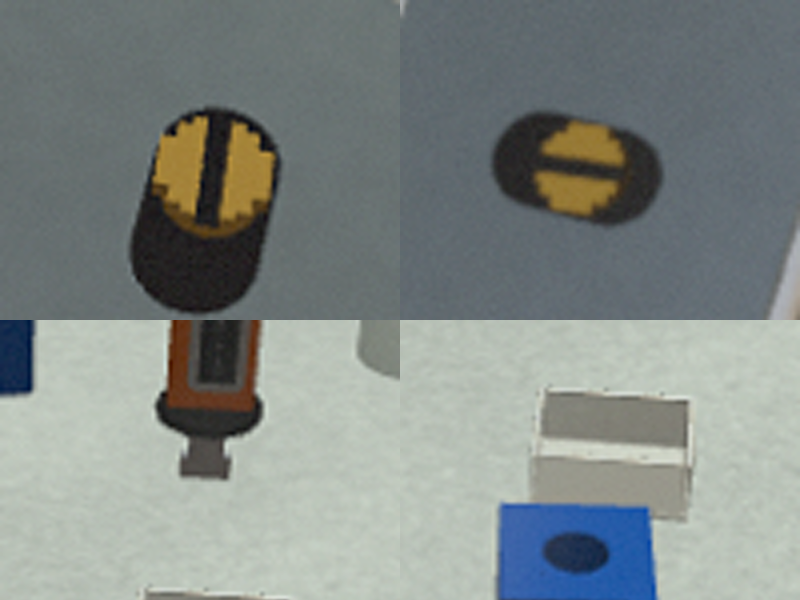

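The stud is turned about 90° and sits lower, so it is locked. The key tip shows at about (361.2,139) and the stand hole at about (354.2,208.2) in the side image. I'll compare the two positions.

Run:
```python
from h import *
p=optics.get_image("side");s=ctrl.state();R=s['tcp_rot']
print(s['ee_pos'],R[:,2],"hole",onz(p,(354,208),.045),"tip pred",proj(p,s['ee_pos']+R@[0,0,.0447]),"tip at z",onz(p,(361.1,139),s['ee_pos'][2]-.0447), "flange at", onz(p,(362.5,124),s['ee_pos'][2]-.0447+.0305))
```

```text
[ 0.53196751 -0.19042527  0.23291495] [-3.21061939e-04  1.50327135e-04 -9.99999937e-01] hole [ 0.5351207  -0.18878325  0.045     ] tip pred [[361.43863478 138.29539027]] tip at z [ 0.5323739  -0.18812538  0.18821495] flange at [ 0.53195652 -0.18165086  0.21871495]
```

```bash
echo '{"sx":[-0.0015,0,0,0,0,0,0,0,0],"sy":[0,0,0,0,0,0,0,0,0],"sz":[0.01,0.03,0.04,0.03,0.02,0.015,0.01,0,0],"twist":[0,0,0,0,0,0,0,0,0]}' > m.json && python3 -m crank m.json; echo '{"sx":[0,0,0,0,0,0],"sy":[0,0,0,0,0,0],"sz":[0.005,0.004,0.003,0.002,0,0],"twist":[0,0,0,0,0,0]}' > m.json && python3 -m crank m.json; python3 tq.py
```

```text
t: 22.15
ee_pos: [0.5338, -0.1907, 0.0782]
tcp_rot: [[-0.999, -0.053, 0.0], [-0.053, 0.999, -0.0], [-0.0, -0.0, -1.0]]
force: [0.6, 0.5, -1.3]
opening: 0.0137
grasp_force: 59.1
t: 22.75
ee_pos: [0.5336, -0.1906, 0.064]
tcp_rot: [[-0.999, -0.053, 0.0], [-0.053, 0.999, -0.0], [-0.0, -0.0, -1.0]]
force: [0.6, 0.4, -1.3]
opening: 0.0132
grasp_force: 59.1
[ 0.04  -0.014 -0.033]
```

```bash
echo '{"sx":[0,0,0,0],"sy":[0,0,0,0],"sz":[0.001,0.001,0,0],"twist":[0,0,0,0]}' > m.json && python3 -m crank m.json;  echo '{"sx":[0,0,0,0],"sy":[0,0,0,0],"sz":[0.0005,0.0005,0,0],"twist":[0,0,0,0]}' > m.json && python3 -m crank m.json
```

```text
t: 23.15
ee_pos: [0.5336, -0.1906, 0.062]
tcp_rot: [[-0.999, -0.053, 0.0], [-0.053, 0.999, -0.0], [-0.0, -0.0, -1.0]]
force: [-0.8, 0.0, -1.6]
opening: 0.0133
grasp_force: 59.1
t: 23.55
ee_pos: [0.5336, -0.1906, 0.0617]
tcp_rot: [[-0.999, -0.053, 0.0], [-0.053, 0.999, -0.0], [-0.0, -0.0, -1.0]]
force: [-2.9, 0.5, 7.7]
opening: 0.0131
grasp_force: 60.5
```

Seated. I'll relieve the pressure, release, and check that both fingers are clear before lifting.

```bash
echo '{"sx":[0,0],"sy":[0,0],"sz":[-0.0005,0],"twist":[0,0]}' > m.json && python3 -m crank m.json && echo '{"sx":[0,0,0,0,0,0],"sy":[0,0,0,0,0,0],"sz":[0,0,0,0,0,0],"twist":[0,0,0,0,0,0]}' > m.json && python3 -m crank m.json 0.05 && echo '{"sx":[0,0,0,0,0,0,0,0,0,0,0],"sy":[0,0,0,0,0,-0.03,-0.04,-0.04,-0.03,0,0],"sz":[-0.01,-0.02,-0.04,-0.04,-0.03,0,0,0,0,0,0],"twist":[0,0,0,0,0,0,0,0,0,0,0]}' > m.json && python3 -m crank m.json
python3 - <<'E'
from h import *
p=optics.get_image("side");q=optics.get_image("top")
f=lambda i,r,c:cv2.resize(i["frame"][r:r+75,c:c+100],None,fx=4,fy=4,interpolation=cv2.INTER_CUBIC)
cv2.imwrite("pics/c6.png",np.vstack([np.hstack([f(p,355,300),f(q,260,100)]),np.hstack([f(p,165,310),f(q,270,370)])])[:,:,::-1])
for th in("jar","tub","rack"): print(th,[np.round(a["xy"],1).tolist() for a in nets.spot_point(th,p)[:1]])
E
```

```text
t: 23.75
ee_pos: [0.5337, -0.1906, 0.0617]
tcp_rot: [[-0.999, -0.053, 0.0], [-0.053, 0.999, -0.0], [-0.0, -0.0, -1.0]]
force: [-1.5, -0.2, 2.8]
opening: 0.0136
grasp_force: 59.7
t: 24.35
ee_pos: [0.5336, -0.1906, 0.0615]
tcp_rot: [[-0.999, -0.053, -0.0], [-0.053, 0.999, -0.0], [0.0, -0.0, -1.0]]
force: [0.4, 0.1, 0.6]
opening: 0.05
grasp_force: 0.0
t: 25.45
ee_pos: [0.5407, -0.3305, 0.2018]
tcp_rot: [[-0.999, -0.052, -0.0], [-0.052, 0.999, 0.0], [0.0, 0.0, -1.0]]
force: [0.8, -0.2, -0.5]
opening: 0.05
grasp_force: 0.0
jar [[287.0, 217.9]]
tub [[359.6, 192.5]]
rack [[215.8, 412.4]]
```

View pics/c6.png

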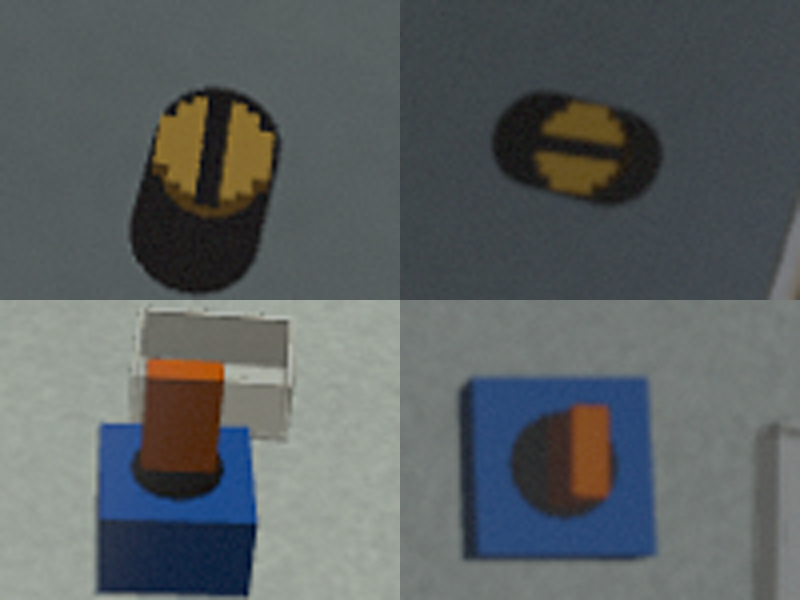

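The stud is still turned and down in its catch. The key stands upright and fully home in its stand, and the jar, tub and rack have not moved beyond detection noise. Handing in.

```bash
python3 -c "
from workcell import order
print(order.sign_off())"
```

```text
the job is handed in; nothing more can be done
None
```

The cover is locked: the stud was pressed with about 10 N, turned clockwise to its stop, and the last pictures show it turned and sitting low in its catch. The key is back upright and home in its stand. The job was handed in after about 25.5 s; no verdict was returned.

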